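Twist the scrap pot home in the cut-off stand and clear the offcut into it

TASK

The scrap pot is jammed half way into the cut-off stand: twist it by its handle, clockwise seen from above, until the two feet under the handle line up with the slots in the deck, and press it down until it bottoms out with its rim level with the deck. Then clear the steel offcut off the deck into the pot. Leave the pot home in the stand and the hammer, the can and the timber where they lie.

Things in the scene. Friction and masses are not known exactly. Their poses are not given: they have to be found in the camera images.
- stand: Fixed cut-off stand: flat grey steel deck, 320 x 240 mm, 15 mm thick, its top 100 mm above the bench, on a blue skirt. Origin on the bench under the centre of the deck's round opening, z up; the deck spans x -210 to +110, y -120 to +120 mm. Opening 126 mm across, with two slots 36 mm wide running out along +y and -y to 80 mm from the centre.
- deck_hole (a point): Centre of the opening, level with the deck's top; axes as the stand's. Below the deck four sprung shoes squeeze the pot's wall (about 9 N each), so the pot sticks: it does not sink by its weight; a straight push takes some 10 to 20 N, less while it turns.
- pot_seat (a point): Point on the stand's inner floor under the centre of the opening, 10 mm above the bench: the pot's origin is here when the pot has bottomed out.
- pot: Loose open aluminium scrap pot, about 0.6 kg: 120 mm across, 88 mm tall, 5 mm wall. Origin at the centre of its underside, z up. Two feet at the rim stick out along its +y and -y to 75 mm from the axis, 18 mm wide, undersides 73 mm above the origin; a stirrup handle rises from them. It starts upright in the opening, 16 to 30 mm above its seat, feet on or just above the deck.
- pot_bar (a point): Middle of the handle's bar, 148 mm above the pot's origin on its axis. The bar is 12 x 12 mm in section and runs along the pot's y, 124 mm free between the posts; 54 mm of free height between rim and bar. Axes as the pot's.
- offcut: Loose block of bright steel bar, 60 x 32 x 26 mm (its own x, y, z), 0.25 kg or so, lying flat on the deck on the stand's -x side of the opening, with its long side roughly along the stand's x. Origin at the centre of its underside.
- offcut_mid (a point): Centre of the offcut, 13 mm above its underside.
- hammer: Hammer lying on the bench at the stand's +y side; leave alone. Origin under its handle line.
- can: Grey closed can, 66 mm across and 110 mm tall, standing on the bench at the stand's -y side; leave alone. Origin at the centre of its underside.
- timber: Wooden block, 110 x 60 x 40 mm, lying on the bench at the stand's -y side; leave alone. Origin at the centre of its underside.
- pot_rim (a point): Centre of the pot's mouth, 88 mm above its origin; axes as the pot's. It starts turned 0.5 to 1.3 rad anticlockwise (from above) from where its feet meet the slots. The feet drop in only with the pot's y axis within about 0.13 rad of the stand's y axis; home, the rim is 2 mm below the deck's top.

How it is judged (in metres and radians):
On the way, in this order (a step that is already met when the one before it is completed fails the run):
1. the pot is turned into line and pressed home, its underside within 4 mm of the stand's floor (z of pot in the frame of pot_seat below 0.004 m and horizontal distance between pot and pot_seat below 0.006 m and angle between the y axis of pot and the y axis of stand, either way round below 0.2 rad), for 0.2 s.
2. then the offcut is in the pot (z of offcut_mid in the frame of pot between 0 and 0.065 m and horizontal distance between offcut_mid and pot below 0.055 m), for 0.2 s.
At the end, for the whole second after the job is handed in: The pot stands upright (within 0.06 rad) in the stand with its feet in the slots (within 0.2 rad), its underside within 4 mm of the stand's floor and within 6 mm of centre; the offcut lies inside the pot, its centre below 65 mm above the pot's underside; both are at rest (all of step 1 and all of step 2 and angle between pot's own z axis and vertical below 0.06 rad and linear speed of each of pot, offcut below 0.02 m/s); the robot touches nothing.
It fails at once if the hammer is shifted by more than 30 mm (distance of hammer from where it was at the start of the episode above 0.03 m).
It fails at once if the can is shifted by more than 30 mm (distance of can from where it was at the start of the episode above 0.03 m).
It fails at once if the timber is shifted by more than 30 mm (distance of timber from where it was at the start of the episode above 0.03 m).
It also fails if it takes over 48 s, if anything falls off the work surface, if the arm or the gripper's body presses on something with over 40 N, if the wrist force passes 120 N, or if a joint passes its speed limit or range.

ROBOT

A 6-joint arm with a two-finger parallel gripper is mounted at the origin on the work surface. World frame = base frame: x ahead of the robot, y to its left, z up, the work surface at z = 0. Lengths are in mm, angles in rad, forces in N, time in s.
With the tool pointing down it reaches from about 350 to 775 mm from the base axis. Payload 7.3 kg.
Tool frame: the origin (TCP) lies at the very end of the fingers, on their centre line; the grasp point (between the pads) lies bot.grip_point_offset behind it (bot.grip_point_offset is the distance from the TCP to the grasp point, in mm); z points along the fingers, y is the line along which they close (so a half turn about z gives the same grasp; the last joint's range is limited). The gripper opens to 92 mm and grips with 3 to 60 N. Pads are 19 mm wide; open, the fingers measure 130 mm over their backs; the gripper's body (75 mm by 190 mm) begins 47 mm behind the grasp point.
Start: joints at [-1.342, 0.342, 1.524, -0, 1.275, -0.146], TCP at [192.219, -488.566, 226.741] pointing down, gripper open.
Joint ranges: [-2.53, 2.53], [-0.77, 2.02], [0.04, 2.7], [-1, 4.14], [0.28, 2.66], [-3.11, 3.11]. Speed limits (rad/s): [2.57, 2.57, 3.14, 3.14, 3.14, 3.14].

INTERFACE

Orientations are given as [roll, pitch, yaw] about the fixed x, y, z axes, in that order (R = Rz(yaw) Ry(pitch) Rx(roll)).
In Python, from plant import bot gives the robot as it stands. The module is installed in compiled form; this text tells all that it offers.
- The arm moves only by the tool carry_out, never from a script. Its argument "plan" is a list of rows, each an object of numbers: "tx", "ty", "tz": the shift along the world's x, y, z in mm; "rx", "ry", "rz": the turn, a rotation vector about the world's x, y, z in rad. A call has 1 to 12 rows; each row shifts and turns the commanded pose from where the row before left it; what a row does not reach is not made up. A row lasts 1/10 s, in which the tool goes at most 50 mm and 8.59 degrees, less where a joint would pass 70% of its speed; a pose out of reach is approached as far as the arm can. A call with a gripper value outside its range is refused whole. "gripper" is the closure, from 0 (fully open) to 1 (shut), set as the call begins (left out, the last holds). The fingers move at their own pace and stop on an object; the grip force is fixed at half the most. Time passes only in rows, so rows that do not move let the fingers close. It gives the time, the measured TCP pose, the force, the opening and the grip force at its end, in the units of the state.
- bot.get_obs(): the state, without advancing time (a new reading comes with each control period).
- bot.capture(name): name is "side" or "top"; returns the picture (384x512x3 uint8, red, green, blue); there is no depth.
- bot.camera_model(name): a dict with "camera_matrix" (3x3 intrinsics, pixels), "R" (3x3) and "t" (3): a world point X has camera coordinates R X + t. Camera axes: x right, y down, z forward; pixel columns grow to the right and rows downward; lengths in mm; the calibration is good to about 2 mm. A picture is of the moment at which its call begins. camera_model takes no time and is no camera call.
- bot.close_job(): hands the job in; it is judged then, once.
The state is a dict: "time": time; "joint_positions": joint angles; "dq": joint speeds; "tau": joint torques, N m; "tool_pos": TCP position; "tcp_rot": TCP orientation; "contact_force": force on the tool from outside, world axes, zero at the start; "moment": the same for the moment, N m; "grip_width": finger opening in mm; "finger_force": force on a finger pad.
Only numpy, scipy, OpenCV 4.12 (cv2) and the standard library are available. Lean on these libraries where they do the work, as an engineer would, in place of code of your own. Each camera call takes 0.05 s, during which the arm holds its last target. There are 200 camera calls.

## Working session

There is one attempt and no reset: what is moved stays moved. The work goes in short steps, Python scripts to look and compute and a tool call to move; the robot and the scene stay as the last step left them, time stands still between calls to the robot, and variables do not carry over. Pictures are saved under pics/ and viewed, at most 10 in all, crops included, and the job is handed in when it is done.

Besides the shell and the picture viewer there is one more tool, called after "Call:" in YAML: its name, and indented under it one key for each argument. carry_out: Moves the arm, as the interface text tells. Its arguments: {"type":"object","properties":{"plan":{"type":"array"},"gripper":{"type":"number"}},"required":["plan"]}

```bash
mkdir -p pics
python3 - <<'E'
from plant import bot
import cv2,numpy as np
for n in("side","top"):
    im=bot.capture(n); cv2.imwrite(f"pics/{n}0.png",cv2.cvtColor(im,cv2.COLOR_RGB2BGR))
    m=bot.camera_model(n); print(n,m["camera_matrix"],m["R"],m["t"], -np.array(m["R"]).T@np.array(m["t"]))
o=bot.get_obs();print(o,bot.grip_point_offset)
E
```

```text
side [[403.73048593   0.         261.81921261]
 [  0.         403.73048593 191.34572595]
 [  0.           0.           1.        ]] [[-0.73399817 -0.67908617  0.00941643]
 [-0.52349506  0.556884   -0.64485125]
 [ 0.4326657  -0.47824909 -0.76425009]] [461.7885894  370.16245713 750.1661434 ] [208.15903322 466.22297152 807.66586308]
top [[419.32224545   0.         251.66710985]
 [  0.         419.32224545 186.65526341]
 [  0.           0.           1.        ]] [[ 0.01699222 -0.99977611  0.0126092 ]
 [-0.9892953  -0.01863945 -0.14473209]
 [ 0.14493471 -0.0100149  -0.98939053]] [ 25.97583691 601.27383335 967.94072553] [ 454.1077787    46.87126552 1044.3674759 ]
{'time': 0.1, 'joint_positions': array([-1.34197509e+00,  3.42693632e-01,  1.52489900e+00, -1.97891440e-05,
        1.27538034e+00, -1.45968843e-01]), 'dq': array([ 0.00197599, -0.00118226, -0.00250594, -0.00104137,  0.00013509,
       -0.0013575 ]), 'tau': array([ 1.39230200e-03, -4.32006133e+01, -2.44694495e+01,  7.19041144e-02,
        5.25509776e-02, -4.88398518e-05]), 'tool_pos': array([ 192.14113046, -488.20289165,  226.10123685]), 'tcp_rot': array([-3.14022426e+00, -1.82045890e-04,  3.74795730e-01]), 'contact_force': array([0.25614656, 0.03677697, 0.83961063]), 'moment': array([ 0.02251971, -0.04413613,  0.01279884]), 'finger_force': 0.0, 'grip_width': 91.79037518205726} 18.8
```

View pics/top0.png

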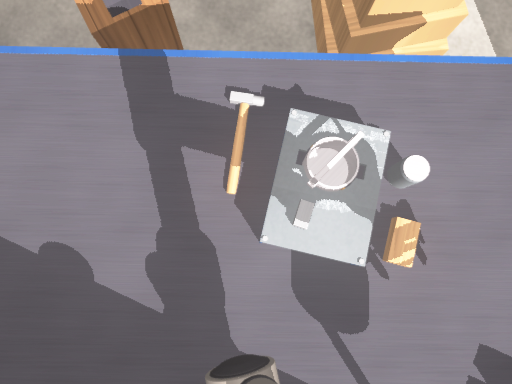

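View pics/side0.png

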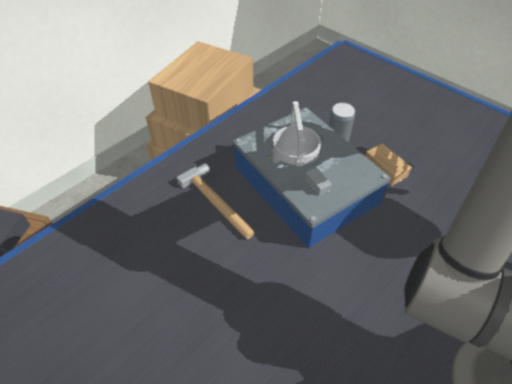

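The top view shows the deck with corners near (291,110), (389,128), (365,264) and (262,240). The pot is at about (332,163), with its bar running from (312,185) to (362,134), and the offcut is near (305,213). In the side view the pot is near (297,146) and the offcut near (318,180). I'll enlarge both.

Run:
```python
import cv2
a=cv2.imread("pics/top0.png")[104:270,255:435];cv2.imwrite("pics/topc.png",cv2.resize(a,None,fx=3.6,fy=3.6,interpolation=cv2.INTER_CUBIC))
a=cv2.imread("pics/side0.png")[90:245,225:400];cv2.imwrite("pics/sidec.png",cv2.resize(a,None,fx=3.8,fy=3.8,interpolation=cv2.INTER_CUBIC))
```

```text
(no output)
```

View pics/topc.png

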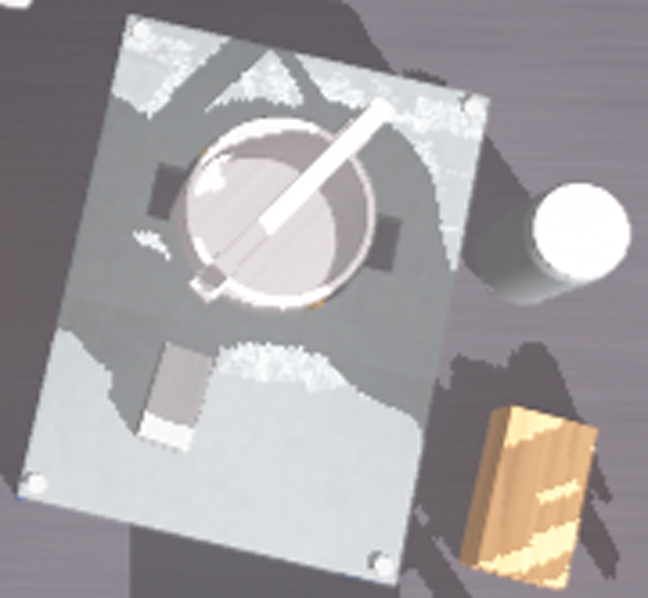

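View pics/sidec.png

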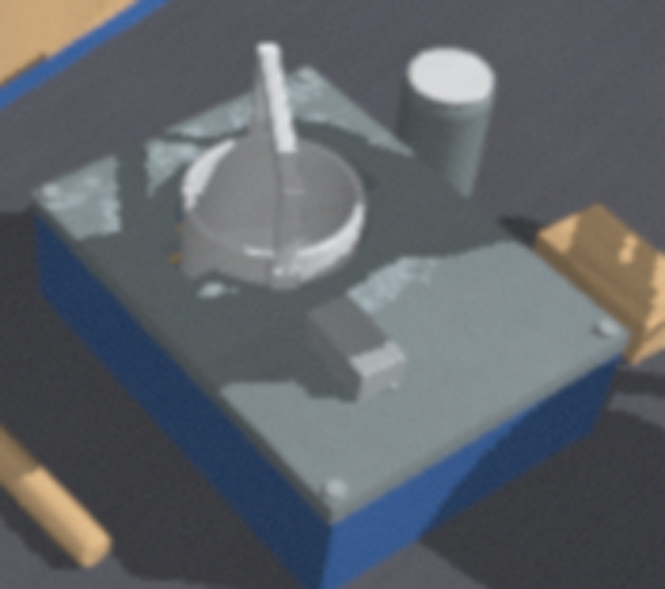

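The crops show the deck corners, the bar running from (388,103) to about (210,272) in the top crop, the rim ellipse, and the offcut top face with corners (168,342), (218,356), (190,452) and (138,433) at crop scale. Next I'll fit poses to these.

```bash
cat > h.py <<'E'
import numpy as np, json
from plant import bot
from scipy.optimize import least_squares
M={n:{k:np.array(v) for k,v in bot.camera_model(n).items()} for n in("side","top")}
def proj(n,X):
    m=M[n]; c=np.atleast_2d(X)@m["R"].T+m["t"]; p=c@m["camera_matrix"].T; return p[:,:2]/p[:,2:]
def ray(n,uv,z):
    m=M[n]; d=m["R"].T@np.linalg.solve(m["camera_matrix"],[*uv,1]); o=-m["R"].T@m["t"]; return o+d*(z-o[2])/d[2]
def T(p): return np.array(p)/3.6+[255,104]
def S(p): return np.array(p)/3.8+[225,90]
def pose(L,x,y,a,z=0):
    L=np.atleast_2d(L);c,s=np.cos(a),np.sin(a)
    return np.c_[x+c*L[:,0]-s*L[:,1],y+s*L[:,0]+c*L[:,1],z+L[:,2]]
E
python3 - <<'E'
from h import *
np.set_printoptions(precision=2,suppress=True)
C=np.array([[110,120,100],[110,-120,100],[-210,-120,100],[-210,120,100]])
t=T([(128,15),(490,98),(400,585),(20,495)]); s=S([(35,193),(308,65),(628,335),(330,520)])
f=lambda p:np.r_[proj("top",pose(C,*p))-t,proj("side",pose(C,*p))-s].ravel()
r=least_squares(f,[480,-150,-.2]);print("stand",r.x,r.fun); X=r.x
# pot: bar far end top, post foot
print("far end z 170-184:",ray("top",T((386,105)),175),ray("side",S((268,45)),175))
B=np.array([[0,-72,154]]) 
def g(p):
    P=pose(B,X[0],X[1],p[0],p[1]);return np.r_[proj("top",P)-T((386,105)),proj("side",P)-S((268,47))].ravel()
for a0 in(.5,.9):
    q=least_squares(g,[a0,30]);print("pot yaw,z",q.x,q.fun,"turn",q.x[0]-X[2])
for y in(-74,0,62,74):
    P=pose([[0,y,154]],X[0],X[1],q.x[0],q.x[1]);print(y,P,(proj("top",P)-[255,104])*3.6,(proj("side",P)-[225,90])*3.8)
O=np.array([[30,16,26],[30,-16,26],[-30,-16,26],[-30,16,26]])
to=T([(168,342),(218,354),(205,0),(0,0)])
for uv in[(168,342),(218,356),(197,425),(144,409)]:print("off top corner",ray("top",T(uv),126))
for uv in[(190,452),(138,433)]:print("off bottom",ray("top",T(uv),100))
for uv in[(310,315),(345,298),(403,355),(362,373)]:print("off side top corner",ray("side",S(uv),126))
E
```

```text
stand [ 646.42 -145.     -0.21] [ 0.23  0.23  0.08  0.34 -1.09  1.02 -0.73  0.99 -1.49 -0.47 -0.43  0.05
  0.29 -0.76  0.51 -2.57]
far end z 170-184: [ 701.74 -196.82  175.  ] [ 705.15 -205.08  175.  ]
pot yaw,z [ 0.81 29.12] [ 0.07  0.4  -0.39 -0.16] turn 1.0240820487705915
pot yaw,z [ 0.81 29.12] [ 0.07  0.4  -0.39 -0.16] turn 1.0240820478091461
-74 [[ 699.99 -196.05  183.12]] [[388.53 104.11]] [[266.16  44.48]]
0 [[ 646.42 -145.    183.12]] [[303.37 191.38]] [[279.87 117.9 ]]
62 [[ 601.54 -102.23  183.12]] [[230.78 265.78]] [[292.45 185.27]]
74 [[592.85 -93.96 183.12]] [[216.59 280.31]] [[295.01 198.99]]
off top corner [563.18 -73.25 126.  ]
off top corner [ 555.12 -103.93  126.  ]
off top corner [512.68 -90.91 126.  ]
off top corner [521.84 -58.6  126.  ]
off bottom [497.44 -90.38 100.  ]
off bottom [508.69 -57.86 100.  ]
off side top corner [556.75 -71.68 126.  ]
off side top corner [550.01 -97.46 126.  ]
off side top corner [496.35 -84.25 126.  ]
off side top corner [505.5  -56.36 126.  ]
```

Call:
carry_out:
  plan:
    - {"tx": 38,"ty": 28.6,"rz": 0.078}
    - {"tx": 38,"ty": 28.6,"rz": 0.078}
    - {"tx": 38,"ty": 28.6,"rz": 0.078}
    - {"tx": 38,"ty": 28.6,"rz": 0.078}
    - {"tx": 38,"ty": 28.6,"rz": 0.078}
    - {"tx": 38,"ty": 28.6,"rz": 0.078}
    - {"tx": 38,"ty": 28.6,"rz": 0.078}
    - {"tx": 38,"ty": 28.6,"rz": 0.078}
    - {"tx": 38,"ty": 28.6,"rz": 0.078}
    - {"tx": 38,"ty": 28.6,"rz": 0.078}
    - {"tx": 38,"ty": 28.6,"rz": 0.078}
    - {"tx": 36,"ty": 28.6,"rz": 0.078}
  gripper: 0

```text
invalid input at $.plan[0]: expected keys tx, ty, tz, rx, ry, rz
```

Run:
```python
from h import *
o=bot.get_obs();print(o["tool_pos"],o["tcp_rot"],o["contact_force"],o["joint_positions"])
# offcut fit (top face corners both views)
O=np.array([[30,16,26],[30,-16,26],[-30,-16,26],[-30,16,26]])
t=T([(168,342),(218,356),(190,450),(139,432)]); s=S([(308,315),(345,298),(405,353),(362,373)])
f=lambda p:np.r_[proj("top",pose(O,*p,100))-t,(proj("side",pose(O,*p,100))-s)].ravel()
r=least_squares(f,[530,-80,-.2]);print("off",r.x,r.fun.round(1))
```

```text
[ 192.14113046 -488.20289165  226.10123685] [-3.14022426e+00 -1.82045890e-04  3.74795730e-01] [0.25614656 0.03677697 0.83961063] [-1.34197509e+00  3.42693632e-01  1.52489900e+00 -1.97891440e-05
  1.27538034e+00 -1.45968843e-01]
off [ 5.29538787e+02 -7.93305664e+01 -2.85948979e-01] [-0.4  0.1 -0.4  0.6 -0.2  0.6 -0.   1.2 -1.3 -1.5  0.2 -2.1  0.   0.1
 -0.2  0.3]
```

All keys are needed.

Call:
carry_out:
  plan:
    - {"tx": 38,"ty": 28.6,"tz": 0,"rx": 0,"ry": 0,"rz": 0.078}
    - {"tx": 38,"ty": 28.6,"tz": 0,"rx": 0,"ry": 0,"rz": 0.078}
    - {"tx": 38,"ty": 28.6,"tz": 0,"rx": 0,"ry": 0,"rz": 0.078}
    - {"tx": 38,"ty": 28.6,"tz": 0,"rx": 0,"ry": 0,"rz": 0.078}
    - {"tx": 38,"ty": 28.6,"tz": 0,"rx": 0,"ry": 0,"rz": 0.078}
    - {"tx": 38,"ty": 28.6,"tz": 0,"rx": 0,"ry": 0,"rz": 0.078}
    - {"tx": 38,"ty": 28.6,"tz": 0,"rx": 0,"ry": 0,"rz": 0.078}
    - {"tx": 38,"ty": 28.6,"tz": 0,"rx": 0,"ry": 0,"rz": 0.078}
    - {"tx": 38,"ty": 28.6,"tz": 0,"rx": 0,"ry": 0,"rz": 0.078}
    - {"tx": 38,"ty": 28.6,"tz": 0,"rx": 0,"ry": 0,"rz": 0.078}
    - {"tx": 38,"ty": 28.6,"tz": 0,"rx": 0,"ry": 0,"rz": 0.078}
    - {"tx": 36,"ty": 28.6,"tz": 0,"rx": 0,"ry": 0,"rz": 0.078}
  gripper: 0

```text
time: 1.3
tool_pos: [647.5, -143.8, 226.2]
tcp_rot: [-3.141, -0.0, 1.314]
contact_force: [0.1, -0.1, 1.4]
grip_width: 91.6
finger_force: 0.0
```

Call:
carry_out:
  plan:
    - {"tx": -1,"ty": -1,"tz": -25,"rx": 0,"ry": 0,"rz": 0.04}
    - {"tx": 0,"ty": 0,"tz": -20,"rx": 0,"ry": 0,"rz": 0}
    - {"tx": 0,"ty": 0,"tz": -12,"rx": 0,"ry": 0,"rz": 0}
    - {"tx": 0,"ty": 0,"tz": -7,"rx": 0,"ry": 0,"rz": 0}
    - {"tx": 0,"ty": 0,"tz": 0,"rx": 0,"ry": 0,"rz": 0}

```text
time: 1.8
tool_pos: [644.8, -146.6, 162.0]
tcp_rot: [-3.14, -0.0, 1.35]
contact_force: [0.8, -0.1, 1.2]
grip_width: 91.9
finger_force: 0.0
```

Run:
```python
from h import *
import cv2
a=cv2.cvtColor(bot.capture("side"),cv2.COLOR_RGB2BGR)[40:245,200:400];cv2.imwrite("pics/s1.png",cv2.resize(a,None,fx=2.9,fy=2.9,interpolation=cv2.INTER_CUBIC))
```

```text
(no output)
```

View pics/s1.png

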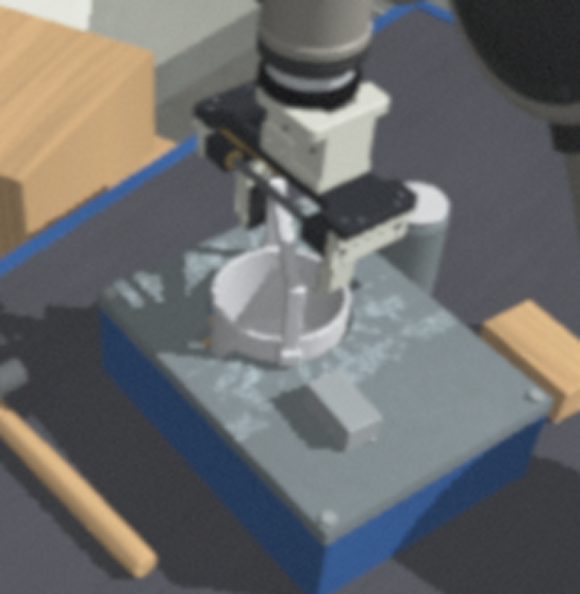

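The fingers straddle the bar, with one at (245,205) left of its far end and one at (340,265) right of its near end. Turning clockwise will push it as a couple.

Call:
carry_out:
  plan:
    - {"tx": 0.5,"ty": 0.5,"tz": 0,"rx": 0,"ry": 0,"rz": -0.08}
    - {"tx": 0.5,"ty": 0.5,"tz": 0,"rx": 0,"ry": 0,"rz": -0.08}
    - {"tx": 0,"ty": 0,"tz": 0,"rx": 0,"ry": 0,"rz": -0.08}
    - {"tx": 0,"ty": 0,"tz": 0,"rx": 0,"ry": 0,"rz": -0.08}
    - {"tx": 0,"ty": 0,"tz": 0,"rx": 0,"ry": 0,"rz": -0.08}

```text
time: 2.35
tool_pos: [646.7, -145.5, 163.7]
tcp_rot: [3.14, -0.0, 0.949]
contact_force: [2.4, -0.2, -4.2]
grip_width: 91.8
finger_force: 9.0
```

Call:
carry_out:
  plan:
    - {"tx": 0,"ty": 0,"tz": 0,"rx": 0,"ry": 0,"rz": -0.09}
    - {"tx": 0,"ty": 0,"tz": 0,"rx": 0,"ry": 0,"rz": -0.09}
    - {"tx": 0,"ty": 0,"tz": 0,"rx": 0,"ry": 0,"rz": -0.09}
    - {"tx": 0,"ty": 0,"tz": 0,"rx": 0,"ry": 0,"rz": -0.09}
    - {"tx": 0,"ty": 0,"tz": 0,"rx": 0,"ry": 0,"rz": -0.09}
    - {"tx": 0,"ty": 0,"tz": 0,"rx": 0,"ry": 0,"rz": -0.09}
    - {"tx": 0,"ty": 0,"tz": 0,"rx": 0,"ry": 0,"rz": -0.09}
    - {"tx": 0,"ty": 0,"tz": 0,"rx": 0,"ry": 0,"rz": -0.09}
    - {"tx": 0,"ty": 0,"tz": 0,"rx": 0,"ry": 0,"rz": 0}

```text
time: 3.25
tool_pos: [646.5, -145.5, 163.6]
tcp_rot: [3.141, -0.001, 0.23]
contact_force: [0.4, -0.7, 0.3]
grip_width: 91.8
finger_force: 0.0
```

Run:
```python
from h import *
import cv2
print(bot.get_obs()["moment"])
a=cv2.cvtColor(bot.capture("side"),cv2.COLOR_RGB2BGR)[90:205,225:360];cv2.imwrite("pics/s2.png",cv2.resize(a,None,fx=5,fy=5,interpolation=cv2.INTER_CUBIC))
```

```text
[0.03869365 0.00652459 0.07123993]
```

View pics/s2.png

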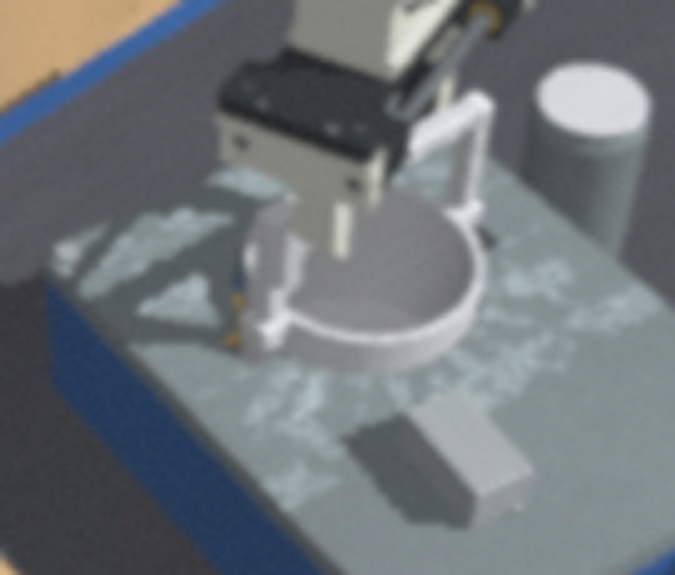

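The pot has turned: its far bar end is at about (487,97) in the crop, with feet at (270,328) and (472,208). I'll compute its yaw.

Run:
```python
from h import *
c=lambda p:np.array(p)/5+[225,90]
X=[646.4,-145,-.21]
for yaw in(-.21,-.14,-.07,0,.07):
    P=pose([[0,-74,154],[0,-74,88],[0,74,88],[0,-62,142]],X[0],X[1],yaw,29);print(yaw,((proj("side",P)-[225,90])*5).round(0).tolist())
```

```text
-0.21 [[487.0, 99.0], [471.0, 202.0], [238.0, 317.0], [465.0, 128.0]]
-0.14 [[480.0, 94.0], [464.0, 197.0], [245.0, 323.0], [459.0, 123.0]]
-0.07 [[472.0, 89.0], [457.0, 192.0], [252.0, 329.0], [453.0, 119.0]]
0 [[464.0, 84.0], [449.0, 187.0], [260.0, 334.0], [446.0, 115.0]]
0.07 [[455.0, 80.0], [441.0, 182.0], [268.0, 339.0], [439.0, 111.0]]
```

Call:
carry_out:
  plan:
    - {"tx": 0,"ty": 0,"tz": 0,"rx": 0,"ry": 0,"rz": -0.05}
    - {"tx": 0,"ty": 0,"tz": 0,"rx": 0,"ry": 0,"rz": -0.05}
    - {"tx": 0,"ty": 0,"tz": 0,"rx": 0,"ry": 0,"rz": 0}

```text
time: 3.6
tool_pos: [646.6, -145.3, 163.5]
tcp_rot: [3.141, -0.001, 0.132]
contact_force: [1.1, 1.7, -1.6]
grip_width: 91.9
finger_force: 1.9
```

Run:
```python
from h import *
import cv2
print(bot.get_obs()["moment"],bot.get_obs()["contact_force"])
a=cv2.cvtColor(bot.capture("top"),cv2.COLOR_RGB2BGR)[104:224,265:425];cv2.imwrite("pics/t2.png",cv2.resize(a,None,fx=5,fy=5,interpolation=cv2.INTER_CUBIC))
```

```text
[ 0.23655626 -0.10488643  0.19752831] [ 1.0844858   1.68911667 -1.57657355]
```

View pics/t2.png

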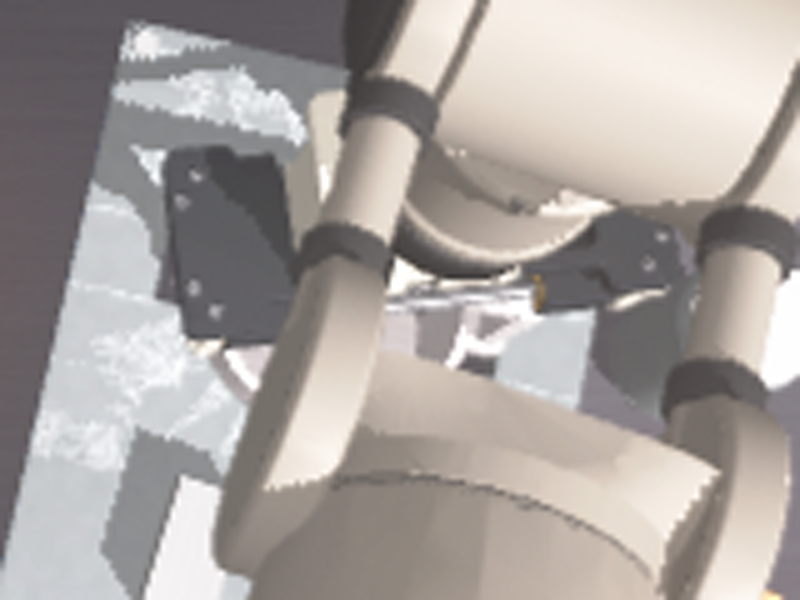

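The arm hides the pot in this top view, with only a rim piece visible at (240,370). The wrist moment shows the bar is following. Next I'll lift, shut the fingers and press on the middle of the bar.

Call:
carry_out:
  plan:
    - {"tx": 0,"ty": 0,"tz": 0,"rx": 0,"ry": 0,"rz": 0.04}
    - {"tx": 0,"ty": 0,"tz": 25,"rx": 0,"ry": 0,"rz": 0}
    - {"tx": 0,"ty": 0,"tz": 25,"rx": 0,"ry": 0,"rz": 0}

```text
time: 3.95
tool_pos: [645.8, -145.7, 213.3]
tcp_rot: [-3.141, 0.001, 0.172]
contact_force: [1.0, 0.0, 0.3]
grip_width: 91.6
finger_force: 0.0
```

Call:
carry_out:
  plan:
    - {"tx": 0,"ty": 0,"tz": 0,"rx": 0,"ry": 0,"rz": 0}
    - {"tx": 0,"ty": 0,"tz": 0,"rx": 0,"ry": 0,"rz": 0}
    - {"tx": 0,"ty": 0,"tz": 0,"rx": 0,"ry": 0,"rz": 0}
    - {"tx": 0,"ty": 0,"tz": 0,"rx": 0,"ry": 0,"rz": 0}
    - {"tx": 0,"ty": 0,"tz": 0,"rx": 0,"ry": 0,"rz": 0}
    - {"tx": 0,"ty": 0,"tz": 0,"rx": 0,"ry": 0,"rz": 0}
    - {"tx": 0,"ty": 0,"tz": 0,"rx": 0,"ry": 0,"rz": 0}
    - {"tx": 0,"ty": 0,"tz": 0,"rx": 0,"ry": 0,"rz": 0}
    - {"tx": 0,"ty": 0,"tz": 0,"rx": 0,"ry": 0,"rz": 0}
    - {"tx": 0,"ty": 0,"tz": 0,"rx": 0,"ry": 0,"rz": 0}
  gripper: 1

```text
time: 4.95
tool_pos: [646.2, -145.3, 212.8]
tcp_rot: [3.142, 0.0, 0.171]
contact_force: [-0.2, 0.1, -0.4]
grip_width: 16.4
finger_force: 0.0
```

Call:
carry_out:
  plan:
    - {"tx": 0,"ty": 0,"tz": -20,"rx": 0,"ry": 0,"rz": 0}
    - {"tx": 0,"ty": 0,"tz": -6,"rx": 0,"ry": 0,"rz": 0}
    - {"tx": 0,"ty": 0,"tz": -3,"rx": 0,"ry": 0,"rz": 0}
    - {"tx": 0,"ty": 0,"tz": -2,"rx": 0,"ry": 0,"rz": 0}

```text
time: 5.35
tool_pos: [646.7, -145.2, 183.2]
tcp_rot: [3.141, -0.002, 0.171]
contact_force: [-1.2, 1.8, 9.5]
grip_width: 0.5
finger_force: 4.9
```

Contact at z ≈ 183. Pressing on gradually.

Call:
carry_out:
  plan:
    - {"tx": 0,"ty": 0,"tz": -2,"rx": 0,"ry": 0,"rz": 0}
    - {"tx": 0,"ty": 0,"tz": -2,"rx": 0,"ry": 0,"rz": 0}
    - {"tx": 0,"ty": 0,"tz": -2,"rx": 0,"ry": 0,"rz": 0}

```text
time: 5.65
tool_pos: [648.2, -145.5, 179.8]
tcp_rot: [3.139, -0.007, 0.171]
contact_force: [0.1, 1.4, 14.2]
grip_width: 0.3
finger_force: 6.6
```

Call:
carry_out:
  plan:
    - {"tx": 0,"ty": 0,"tz": -2,"rx": 0,"ry": 0,"rz": 0}
    - {"tx": 0,"ty": 0,"tz": -2,"rx": 0,"ry": 0,"rz": 0}
    - {"tx": 0,"ty": 0,"tz": -2,"rx": 0,"ry": 0,"rz": 0}
    - {"tx": 0,"ty": 0,"tz": -2,"rx": 0,"ry": 0,"rz": 0}

```text
time: 6.05
tool_pos: [648.3, -145.5, 171.9]
tcp_rot: [3.139, -0.007, 0.171]
contact_force: [0.2, 2.0, 13.8]
grip_width: 0.1
finger_force: 6.6
```

Sinking steadily at about 14 N. Home is near z = 164.

Call:
carry_out:
  plan:
    - {"tx": 0,"ty": 0,"tz": -2,"rx": 0,"ry": 0,"rz": 0}
    - {"tx": 0,"ty": 0,"tz": -2,"rx": 0,"ry": 0,"rz": 0}
    - {"tx": 0,"ty": 0,"tz": -2,"rx": 0,"ry": 0,"rz": 0}
    - {"tx": 0,"ty": 0,"tz": -1.5,"rx": 0,"ry": 0,"rz": 0}
    - {"tx": 0,"ty": 0,"tz": -1.5,"rx": 0,"ry": 0,"rz": 0}

```text
time: 6.55
tool_pos: [648.5, -145.0, 164.5]
tcp_rot: [3.139, -0.008, 0.171]
contact_force: [-4.5, 5.0, 26.8]
grip_width: 0.5
finger_force: 13.6
```

Call:
carry_out:
  plan:
    - {"tx": 0,"ty": 0,"tz": -2,"rx": 0,"ry": 0,"rz": 0}
    - {"tx": 0,"ty": 0,"tz": -2,"rx": 0,"ry": 0,"rz": 0}
    - {"tx": 0,"ty": 0,"tz": 0,"rx": 0,"ry": 0,"rz": 0}

```text
time: 6.85
tool_pos: [648.8, -144.5, 164.2]
tcp_rot: [3.138, -0.011, 0.172]
contact_force: [-8.8, 8.1, 38.9]
grip_width: 0.4
finger_force: 19.0
```

The pot has bottomed out: tool at 164 and force rising to 39 N. I'll withdraw and move over the offcut.

Call:
carry_out:
  plan:
    - {"tx": 0,"ty": 0,"tz": 15,"rx": 0,"ry": 0,"rz": 0}
    - {"tx": 0,"ty": 0,"tz": 30,"rx": 0,"ry": 0,"rz": 0}
    - {"tx": -25,"ty": 12,"tz": 15,"rx": 0,"ry": 0,"rz": -0.09}
    - {"tx": -35,"ty": 19,"tz": 0,"rx": 0,"ry": 0,"rz": -0.1}
    - {"tx": -35,"ty": 19,"tz": 0,"rx": 0,"ry": 0,"rz": -0.09}
    - {"tx": -35,"ty": 19,"tz": 0,"rx": 0,"ry": 0,"rz": -0.09}
    - {"tx": 0,"ty": 0,"tz": 0,"rx": 0,"ry": 0,"rz": -0.09}
  gripper: 0.3

```text
time: 7.55
tool_pos: [511.9, -73.9, 215.2]
tcp_rot: [-3.141, 0.003, -0.291]
contact_force: [0.5, 0.1, -0.7]
grip_width: 51.7
finger_force: 0.0
```

Run:
```python
from h import *
import cv2
a=cv2.cvtColor(bot.capture("side"),cv2.COLOR_RGB2BGR)[90:245,225:400];cv2.imwrite("pics/s3.png",cv2.resize(a,None,fx=3.8,fy=3.8,interpolation=cv2.INTER_CUBIC))
```

```text
(no output)
```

View pics/s3.png

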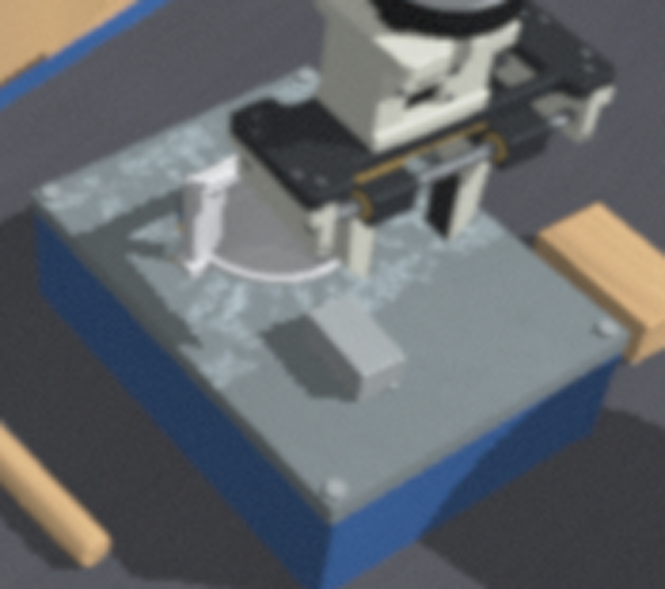

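The rim is now level with the deck and the handle is in line with the slots. The offcut has not moved, its top corners near (310,313), (348,299), (405,354) and (362,373). I'll go down and grip.

Call:
carry_out:
  plan:
    - {"tx": 5,"ty": -1.7,"tz": -35,"rx": 0,"ry": 0,"rz": 0}
    - {"tx": 0,"ty": 0,"tz": -35,"rx": 0,"ry": 0,"rz": 0}
    - {"tx": 0,"ty": 0,"tz": -25,"rx": 0,"ry": 0,"rz": 0}
    - {"tx": 0,"ty": 0,"tz": -11,"rx": 0,"ry": 0,"rz": 0}
    - {"tx": 0,"ty": 0,"tz": -4,"rx": 0,"ry": 0,"rz": 0}
    - {"tx": 0,"ty": 0,"tz": 0,"rx": 0,"ry": 0,"rz": 0}

```text
time: 8.2
tool_pos: [521.9, -78.4, 105.2]
tcp_rot: [3.141, -0.001, -0.289]
contact_force: [-0.1, -0.1, 0.0]
grip_width: 64.4
finger_force: 0.0
```

Call:
carry_out:
  plan:
    - {"tx": -5,"ty": 2.5,"tz": -1.5,"rx": 0,"ry": 0,"rz": 0}
    - {"tx": 0,"ty": 0,"tz": 0,"rx": 0,"ry": 0,"rz": 0}

```text
time: 8.4
tool_pos: [516.1, -75.4, 104.1]
tcp_rot: [3.142, -0.001, -0.289]
contact_force: [0.6, -0.7, -0.3]
grip_width: 63.9
finger_force: 0.0
```

Call:
carry_out:
  plan:
    - {"tx": 0,"ty": 0,"tz": 0,"rx": 0,"ry": 0,"rz": 0}
    - {"tx": 0,"ty": 0,"tz": 0,"rx": 0,"ry": 0,"rz": 0}
    - {"tx": 0,"ty": 0,"tz": 0,"rx": 0,"ry": 0,"rz": 0}
    - {"tx": 0,"ty": 0,"tz": 0,"rx": 0,"ry": 0,"rz": 0}
    - {"tx": 0,"ty": 0,"tz": 0,"rx": 0,"ry": 0,"rz": 0}
    - {"tx": 0,"ty": 0,"tz": 0,"rx": 0,"ry": 0,"rz": 0}
    - {"tx": 0,"ty": 0,"tz": 0,"rx": 0,"ry": 0,"rz": 0}
    - {"tx": 0,"ty": 0,"tz": 0,"rx": 0,"ry": 0,"rz": 0}
  gripper: 1

```text
time: 9.2
tool_pos: [516.2, -75.5, 103.3]
tcp_rot: [-3.142, 0.0, -0.289]
contact_force: [0.0, 1.6, 1.6]
grip_width: 31.7
finger_force: 30.0
```

Call:
carry_out:
  plan:
    - {"tx": 0,"ty": 0,"tz": 2,"rx": 0,"ry": 0,"rz": 0}
    - {"tx": 0,"ty": 0,"tz": 3,"rx": 0,"ry": 0,"rz": 0}
    - {"tx": 0,"ty": 0,"tz": 0,"rx": 0,"ry": 0,"rz": 0.05}
    - {"tx": 0,"ty": 0,"tz": 0,"rx": 0,"ry": 0,"rz": 0.03}

```text
time: 9.6
tool_pos: [516.1, -75.6, 108.2]
tcp_rot: [3.141, 0.0, -0.207]
contact_force: [1.1, 0.5, -3.2]
grip_width: 31.9
finger_force: 30.0
```

The offcut is held at 31.9 mm. Next I'll go to the pot's centreline, then slide it along the stand's x under the bar.

Call:
carry_out:
  plan:
    - {"tx": -4,"ty": -20,"tz": 1,"rx": 0,"ry": 0,"rz": 0}
    - {"tx": -4.5,"ty": -20,"tz": 0,"rx": 0,"ry": 0,"rz": 0}
    - {"tx": 25,"ty": -5,"tz": 0,"rx": 0,"ry": 0,"rz": 0}
    - {"tx": 25,"ty": -5,"tz": 0,"rx": 0,"ry": 0,"rz": 0}
    - {"tx": 20,"ty": -4,"tz": 0,"rx": 0,"ry": 0,"rz": 0}
    - {"tx": 0,"ty": 0,"tz": 0,"rx": 0,"ry": 0,"rz": 0}

```text
time: 10.2
tool_pos: [579.7, -130.3, 108.9]
tcp_rot: [3.141, -0.002, -0.209]
contact_force: [0.9, -0.7, -3.0]
grip_width: 31.9
finger_force: 30.0
```

Run:
```python
from h import *
import cv2
a=cv2.cvtColor(bot.capture("side"),cv2.COLOR_RGB2BGR)[90:205,225:360];cv2.imwrite("pics/s4.png",cv2.resize(a,None,fx=5,fy=5,interpolation=cv2.INTER_CUBIC))
```

```text
(no output)
```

View pics/s4.png

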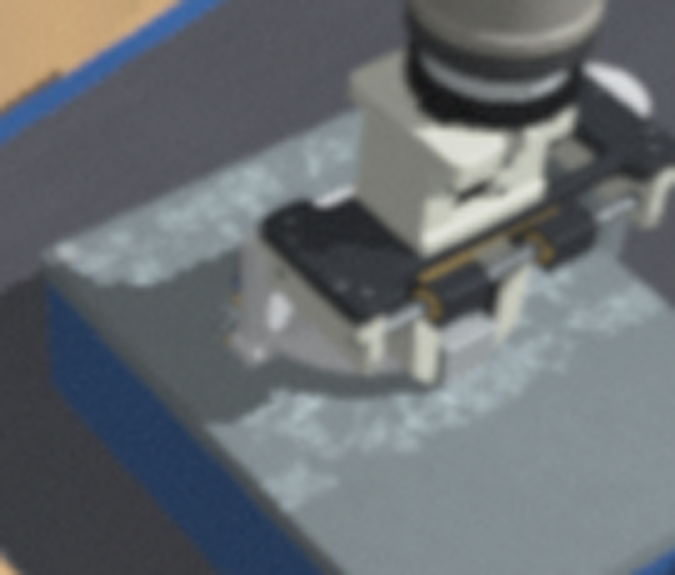

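The offcut is held between the fingers at (470,345) and the handle is ahead of it with its near post at (250,300). Sliding in the rest.

Call:
carry_out:
  plan:
    - {"tx": 12,"ty": -2.6,"tz": 0,"rx": 0,"ry": 0,"rz": 0}
    - {"tx": 12,"ty": -2.6,"tz": 0,"rx": 0,"ry": 0,"rz": 0}
    - {"tx": 0,"ty": 0,"tz": 0,"rx": 0,"ry": 0,"rz": 0}

```text
time: 10.55
tool_pos: [601.8, -134.8, 109.0]
tcp_rot: [3.141, 0.0, -0.209]
contact_force: [-0.3, -0.2, -2.9]
grip_width: 31.6
finger_force: 30.0
```

Call:
carry_out:
  plan:
    - {"tx": 10,"ty": -2.1,"tz": 0,"rx": 0,"ry": 0,"rz": 0}
    - {"tx": 7,"ty": -1.5,"tz": 0,"rx": 0,"ry": 0,"rz": 0}
    - {"tx": 0,"ty": 0,"tz": 0,"rx": 0,"ry": 0,"rz": 0}

```text
time: 10.85
tool_pos: [618.7, -138.4, 109.1]
tcp_rot: [3.141, 0.0, -0.209]
contact_force: [0.0, -0.4, -3.0]
grip_width: 32.1
finger_force: 30.0
```

Call:
carry_out:
  plan:
    - {"tx": 3,"ty": -0.6,"tz": 0,"rx": 0,"ry": 0,"rz": 0}
    - {"tx": 0,"ty": 0,"tz": 0,"rx": 0,"ry": 0,"rz": 0}

```text
time: 11.05
tool_pos: [621.6, -138.9, 109.2]
tcp_rot: [3.142, 0.0, -0.209]
contact_force: [-0.4, 0.4, -3.3]
grip_width: 31.9
finger_force: 30.0
```

Call:
carry_out:
  plan:
    - {"tx": 0,"ty": 0,"tz": 0,"rx": 0,"ry": 0,"rz": 0}
    - {"tx": 0,"ty": 0,"tz": 0,"rx": 0,"ry": 0,"rz": 0}
    - {"tx": 0,"ty": 0,"tz": 0,"rx": 0,"ry": 0,"rz": 0}
    - {"tx": 0,"ty": 0,"tz": 0,"rx": 0,"ry": 0,"rz": 0}
    - {"tx": 0,"ty": 0,"tz": 0,"rx": 0,"ry": 0,"rz": 0}
    - {"tx": 0,"ty": 0,"tz": 0,"rx": 0,"ry": 0,"rz": 0}
  gripper: 0.4

```text
time: 11.65
tool_pos: [621.7, -139.0, 109.3]
tcp_rot: [3.142, -0.0, -0.209]
contact_force: [0.1, 0.6, 0.1]
grip_width: 54.9
finger_force: 0.0
```

Call:
carry_out:
  plan:
    - {"tx": -20,"ty": 4.2,"tz": 0,"rx": 0,"ry": 0,"rz": 0}
    - {"tx": -35,"ty": 7.3,"tz": 0,"rx": 0,"ry": 0,"rz": 0}
    - {"tx": -40,"ty": 8.3,"tz": 10,"rx": 0,"ry": 0,"rz": 0}
    - {"tx": -40,"ty": 8.3,"tz": 20,"rx": 0,"ry": 0,"rz": 0}
    - {"tx": -40,"ty": 0,"tz": 30,"rx": 0,"ry": 0,"rz": 0}
    - {"tx": -40,"ty": 0,"tz": 30,"rx": 0,"ry": 0,"rz": 0}
    - {"tx": 0,"ty": 40,"tz": 20,"rx": 0,"ry": 0,"rz": 0}
    - {"tx": 0,"ty": 45,"tz": 0,"rx": 0,"ry": 0,"rz": 0}
    - {"tx": 0,"ty": 45,"tz": 0,"rx": 0,"ry": 0,"rz": 0}
    - {"tx": 0,"ty": 45,"tz": 0,"rx": 0,"ry": 0,"rz": 0}
    - {"tx": 0,"ty": 0,"tz": 0,"rx": 0,"ry": 0,"rz": 0}

```text
time: 12.75
tool_pos: [406.1, 68.5, 219.6]
tcp_rot: [-3.14, -0.0, -0.203]
contact_force: [-0.5, -0.9, 0.3]
grip_width: 55.0
finger_force: 0.0
```

Run:
```python
from h import *
import cv2
a=cv2.cvtColor(bot.capture("top"),cv2.COLOR_RGB2BGR)[104:270,255:435];cv2.imwrite("pics/t5.png",cv2.resize(a,None,fx=3.6,fy=3.6,interpolation=cv2.INTER_CUBIC))
```

```text
(no output)
```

View pics/t5.png

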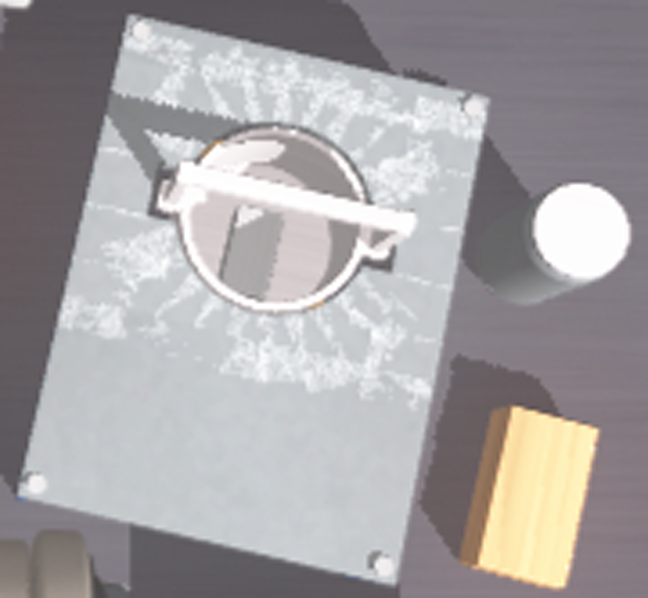

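The pot is home with its feet in the slots at (165,190) and (382,255). The offcut lies flat inside it at about (255,245), and the can and timber have not moved. Handing in.

```bash
python3 -c "
from plant import bot
print(bot.close_job())"
```

```text
the job is handed in; nothing more can be done
None
```

The pot is pressed home with its feet in the slots, the offcut lies flat inside it, the can and timber were not moved and the arm stayed clear of the hammer; the job was handed in at about 13 s and returned no verdict.

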